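# Sanitise the remotes

### The arm

A 7-joint arm with a two-finger parallel gripper is mounted at the origin on the work surface. World frame = base frame: x ahead of the robot, y to its left, z up, the work surface at z = 0. Lengths are in m, angles in rad, forces in N, time in s.
With the tool pointing down it reaches from about 0.4 to 0.9 m from the base axis. Payload 5.6 kg.
Tool frame: the origin (TCP) lies at the very end of the fingers, on their centre line; the grasp point (between the pads) lies 19 mm behind it; z points along the fingers, y is the line along which they close (so a half turn about z gives the same grasp; the last joint's range is limited). The gripper opens to 92 mm and grips with 3 to 60 N. Pads are 20 mm wide; open, the fingers measure 128 mm over their backs; the gripper's body (75 mm by 189 mm) begins 69 mm behind the grasp point.
Start: joints at [1.135, 0.468, -0.012, 1.603, 0.006, 1.071, -0.056], TCP at [0.249, -0.601, 0.215] pointing down, gripper open.
Joint ranges: [-2.53, 2.53], [-0.31, 2.02], [-1.57, 1.55], [0.28, 2.44], [-1.29, 4.43], [0.15, 1.84], [-2.92, 2.92]. Speed limits (rad/s): [2.57, 2.57, 3.14, 3.14, 3.14, 3.14, 3.14].

### API

Orientations are given as a 3x3 rotation matrix whose columns are the frame's x, y, z axes.
In Python, from workcell import get_obs, camera, camera_info, finish_job gives the robot as it stands.
- The arm moves only by the shell command python3 -m jog 'ROWS' [FORCE]. ROWS is JSON, one flat list of numbers, 5 for each row, row after row: the gripper's target within -1 to 1 (shut at 1, half-way at 0, fully open at -1), then the shift along the tool's x, y, z in mm, then the turn about the tool's z in rad. A call has 1 to 12 rows; each row shifts and turns the commanded pose from where the row before left it, along the tool's axes as they then stand; what a row does not reach is not made up. A row lasts 1/12 s, in which the tool goes at most 41.7 mm and 7.16 degrees, less where a joint would pass 70% of its speed; a pose out of reach is approached as far as the arm can. A call is refused whole if a number of a shift passes 41.7 or a number of a turn 0.125, either way. A call with a gripper value outside its range is refused whole. The fingers move at their own pace and stop on an object; FORCE is the grip in N (left out, the last holds). Time passes only in rows, so rows that do not move let the fingers close. It gives the time, the measured TCP pose, the force, the opening and the grip force at its end, in the units of the state.
- get_obs(): the state, without advancing time (a new reading comes with each control period).
- camera(name): name is "scene" or "top"; returns the picture (384x512x3 uint8, red, green, blue); there is no depth.
- camera_info(name): a dict with "camera_matrix" (3x3 intrinsics, pixels), "R" (3x3) and "t" (3): a world point X has camera coordinates R X + t. Camera axes: x right, y down, z forward; pixel columns grow to the right and rows downward; lengths in m; the calibration is good to about 2 mm. A picture is of the moment at which its call begins. camera_info takes no time and is no camera call.
- finish_job(): hands the job in; it is judged then, once.
The state is a dict: "time": time; "joints": joint angles; "joint_velocities": joint speeds; "joint_torque": joint torques, N m; "ee_pos": TCP position; "eef_rot": TCP orientation; "force": force on the tool from outside, world axes, zero at the start; "moment": the same for the moment, N m; "opening": finger opening in m; "grasp_force": force on a finger pad.
Only numpy, scipy, OpenCV 4.12 (cv2) and the standard library are available. Lean on these libraries where they do the work, as an engineer would, in place of code of your own. Each camera call takes 0.05 s, during which the arm holds its last target. There are 200 camera calls.

### The job

Switch off the sanitiser's lamp with its little slide switch before you open it, then pull its drawer fully out, lay every remote from the turntable flat on the drawer's floor, either face up but none on top of another, and push the drawer fully shut. Only then slide the lamp switch fully on, and press the black cover down over the switch until it snaps shut and stays shut. Leave the tiny dish on the turntable and do not disturb the other things on the sideboard.

Things in the scene. Friction and masses are not known exactly. Their poses are not given: they have to be found in the camera images.
- silver_remote: slim silver remote control, 135 long (its x) x 34 wide (its y) x 15 mm thick (its z, up through the buttons), about 90 g; origin at its centre. It starts lying buttons up on the turntable; it may be absent (None)
- black_remote: chunky black universal remote control, 140 long (its x) x 48 wide (its y) x 24 mm thick (its z, up through the buttons), about 170 g; origin at its centre. It starts lying buttons up on the turntable; it may be absent (None)
- white_remote: white remote control, 118 long (its x) x 38 wide (its y) x 18 mm thick (its z, up through the buttons), about 80 g; origin at its centre. It starts lying buttons up on the turntable; it may be absent (None)
- blue_remote: blue remote control, 110 long (its x) x 44 wide (its y) x 20 mm thick (its z, up through the buttons), about 100 g; origin at its centre. It starts lying buttons up on the turntable; it may be absent (None)
- turntable: base of a round turntable on the marble; origin at its centre on the marble. The smoked-plastic platter on it is 356 mm across, its top 20 mm above the marble, and it may turn a little when pushed. The remotes lie lengthwise along the turntable's x axis in two side-by-side rows of two
- dish: tiny white ceramic dish at the middle of the turntable, 26 mm across, 16 mm tall; origin at the centre of its underside. To stay on the turntable
- unit: flat white ultraviolet sanitiser with one grey-fronted drawer, fixed on the marble: 250 deep (its x) x 340 wide (its y) x 80 mm tall; origin at the centre of its underside, front towards its -x (the robot). Its top is flat apart from the switch slot, the cover and a small catch block 14 mm high at the cover's free edge
- drawer (a joint): how far the drawer is pulled out of the unit along the unit's -x, in m: 0 fully shut, 0.170 fully open at its stop; slides with 1.5 N of friction
- handle (a point): middle of the drawer's steel bar handle: a 10 mm round bar, 130 mm long along the unit's y, 50 mm above the marble, 44 mm in front of the drawer's front face (39 mm clear gap between bar and face, open from above); moves with the drawer. The drawer front is 60 mm tall, top edge 72 mm above the marble. Axes as the unit's
- tray (a point): point on the drawer's flat inner floor (19 mm above the marble), middle of the part that lies open to the sky when the drawer is fully out: that part is 170 (unit's x) x 300 mm (unit's y) between the drawer front and the unit's front; the drawer's side walls rise 37 mm above its floor. Moves with the drawer; axes as the unit's
- lamp_switch (a joint): position of the lamp's slide switch in m: 0 off (end of the slot nearer the robot, red dot), 0.018 on (far end, green dot); moves along the unit's +x, stays where it is left, 1.2 N of friction
- switch_top (a point): centre of the top of the orange switch nub, flush with the unit's top: 12 long (unit's x) x 24 mm wide, its sides standing 6 mm high in the slot; moves with the switch
- slot_mid (a point): centre of the recessed slot of the switch, at the level of the unit's top (80 mm above the marble): 72 long (unit's x) x 30 wide (unit's y) x 8 mm deep. With the nub at one end of its travel 21 mm of empty slot lies behind it, room for one tilted fingertip only
- cover (a joint): angle of the black switch cover in rad: 0 lying shut over the slot and held by its catch, about 1.7 to 1.95 standing open. A light spring (about 0.06 N m when shut) opens it unless the catch at its free edge has snapped, which takes about 5 N pressed down at the free edge, more nearer the hinge; then it stays shut by itself
- cover_hinge (a point): middle of the cover's hinge line, which runs along the unit's x, 86 mm above the marble, 48 mm to the unit's +y of the slot's middle. Axes as the unit's
- cover_edge (a point): middle of the cover's free edge, 78 mm from the hinge; the cover plate is 92 mm long along the unit's x and 4 mm thick (edge bead 6 mm). Shut, it lies to the unit's -y of the hinge at hinge height; moves with the cover
- carafe: tall empty glass carafe, 96 mm across, 235 mm tall; origin at the centre of its underside. Leave alone
- ring_box: wooden ring box, 77 x 67 x 51 mm, origin at the centre of its underside. Leave alone
- glasses_case: dark red glasses case, 160 x 60 x 35 mm, origin at the centre of its underside. Leave alone
- candle_tin: copper candle tin, 72 mm across, 55 mm tall, origin at the centre of its underside. Leave alone
- coasters: stack of round coasters, 94 mm across, 24 mm tall, origin at the centre of its underside. Leave alone
- cup: blue mug, 76 mm across, 85 mm tall, origin at the centre of its underside. Leave alone
There are look-alikes about, which are no part of the job. Of the things that look like the blue_remote, the larger one is meant.

How it is judged:
By the outcome, as a careful person would: the job done as asked, in the order asked, and still so for the second after the job is handed in, with the robot touching nothing.
Of silver_remote, black_remote, white_remote, blue_remote only 2 to 4 are there at a start; the rules pass over those that are not, and their reading is None.
At some moment in a run one of silver_remote, black_remote, white_remote, blue_remote may be knocked a few centimetres aside while the robot is not near it.
Once in a run the grip may slacken for a moment while it holds something.
It also fails if it takes over 210 s, if anything falls off the work surface, if the arm or the gripper's body presses on something with over 40 N, if the wrist force passes 120 N, or if a joint passes its speed limit or range.

## Working session

There is one attempt and no reset: what is moved stays moved. The work goes in short steps, Python scripts to look and compute and a shell command to move; the robot and the scene stay as the last step left them, time stands still between calls to the robot, and variables do not carry over. Pictures are saved under pics/ and viewed, at most 14 in all, crops included, and the job is handed in when it is done.

```bash
mkdir -p pics; cat > h.py <<'E'
import numpy as np, cv2, json
from workcell import get_obs, camera, camera_info, finish_job
def snap(name, fn, crop=None, scale=1):
    im=camera(name)[:,:,::-1]
    if crop: im=im[crop[1]:crop[3],crop[0]:crop[2]]
    if scale!=1: im=cv2.resize(im,None,fx=scale,fy=scale,interpolation=cv2.INTER_CUBIC)
    cv2.imwrite('pics/'+fn,im)
def ray(name,uv,z):
    c=camera_info(name);K=np.array(c["camera_matrix"]);R=np.array(c["R"]);t=np.array(c["t"])
    d=R.T@np.linalg.inv(K)@np.array([uv[0],uv[1],1.]);o=-R.T@t
    return o+d*(z-o[2])/d[2]
def proj(name,X):
    c=camera_info(name);K=np.array(c["camera_matrix"]);p=K@(np.array(c["R"])@np.array(X)+np.array(c["t"]));return p[:2]/p[2]
E
python3 - <<'E'
from h import *
snap("top","t0.png",None,1.5); snap("scene","s0.png",None,1.5)
for n in("top","scene"):
    c=camera_info(n);R=np.array(c["R"]);print(n,np.round(-R.T@np.array(c["t"]),3),np.round(R,2).tolist(),c["camera_matrix"][0][0] if hasattr(c["camera_matrix"][0],'__len__') else '')
o=get_obs();print(o["time"],np.round(o["eef_rot"],3).tolist(),o["ee_pos"],o["opening"])
E
```

```text
top [ 0.228 -0.015  1.541] [[-0.08, -1.0, -0.0], [-0.97, 0.08, -0.21], [0.21, -0.01, -0.98]] 422.1564044102092
scene [1.148 0.627 1.068] [[-0.71, 0.7, -0.01], [0.53, 0.53, -0.67], [-0.46, -0.48, -0.75]] 358.2738541439508
0.1 [[0.924, 0.383, -0.001], [0.383, -0.924, 0.001], [-0.0, -0.002, -1.0]] [ 0.24854539 -0.60004621  0.21373671] 0.09199879239921024
```

View pics/t0.png

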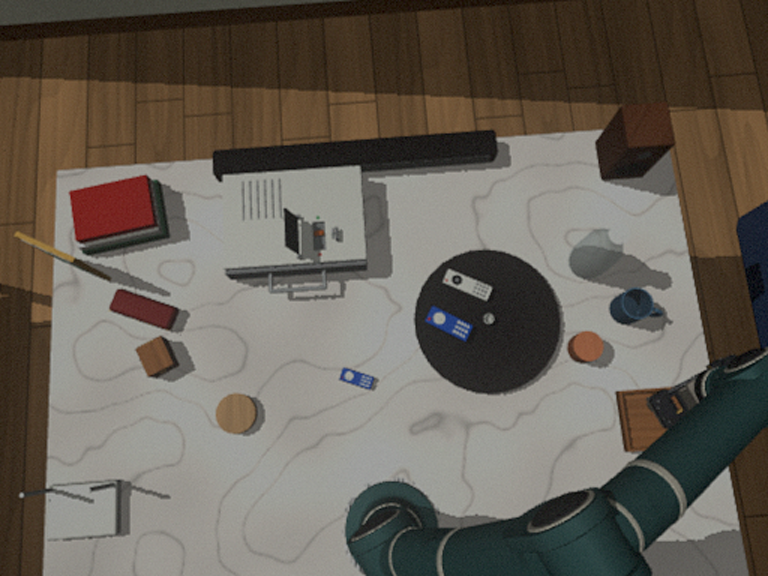

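View pics/s0.png

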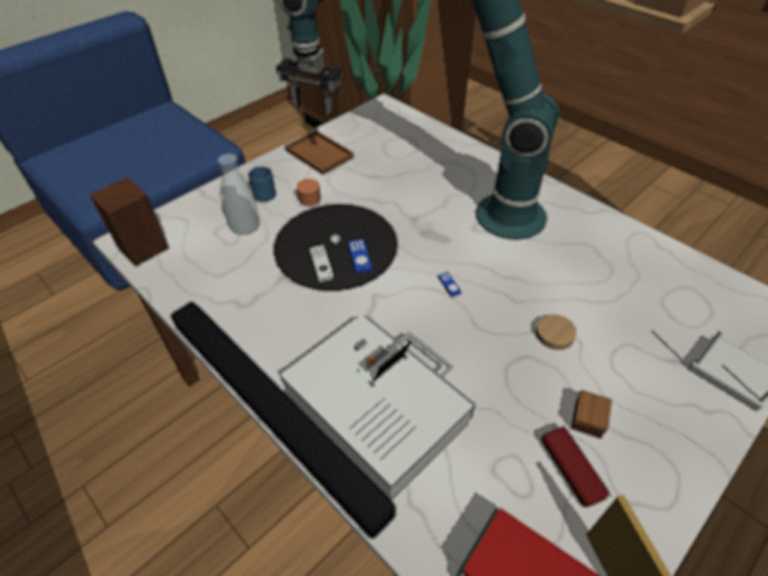

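The top view shows the turntable at about (325,214) in raw pixels, with the white remote at (312,190), the blue one at (299,216) and the dish at (326,213). The unit's front runs from (150,181) to (244,177), and the switch is near (213,156). The small blue look-alike lies at (239,252), off the turntable. A black remote would be hard to see on the dark platter, so I'll brighten that area.

```bash
python3 - <<'E'
from h import *
im=np.mean([camera("top").astype(float) for _ in range(4)],0)[:,:,::-1]
np.save('top0.npy',im)
a=im[155:275,265:385]; a=np.clip(255*(a/120)**0.6,0,255).astype(np.uint8)
b=im[100:210,140:260]
a=cv2.resize(a,None,fx=3.3,fy=3.3,interpolation=cv2.INTER_CUBIC);b=cv2.resize(b,(396,396*110//120),interpolation=cv2.INTER_CUBIC)
out=np.zeros((396,792,3));out[:,:396]=a;out[:b.shape[0],396:]=b
cv2.imwrite('pics/t1.png',out)
E
```

```text
[ WARN:0@3.891] global loadsave.cpp:1063 imwrite_ Unsupported depth image for selected encoder is fallbacked to CV_8U.
```

View pics/t1.png

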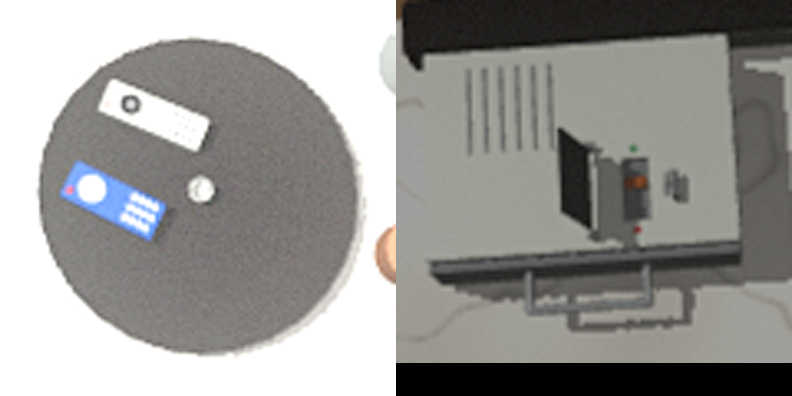

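The platter holds only the white and blue remotes and the dish, with no black or silver remote. The orange nub is at crop (635,183), between the green dot at (633,149) and the red dot at (637,229). The cover stands open on the left, and the handle bar runs from crop (528,305) to (652,302).

```bash
python3 - <<'E'
from h import *
L=lambda x,y:(265+(x+.5)/3.3-.5,155+(y+.5)/3.3-.5); Rr=lambda x,y:(140+(x-396+.5)/3.3-.5,100+(y+.5)/3.3-.5)
def p(n,uv,z): r=ray("top",uv,z);print(n,np.round(r,4));return r
a=p("wL",L(105,94),.038);b=p("wR",L(205,135),.038);print(np.linalg.norm(a-b),(a+b)/2,np.degrees(np.arctan2(*(b-a)[1::-1])))
a=p("bL",L(67,180),.040);b=p("bR",L(160,219),.040);print(np.linalg.norm(a-b),(a+b)/2,np.degrees(np.arctan2(*(b-a)[1::-1])))
p("dish",L(201,190),.036)
p("tt",L(200,196),.02)
for n,x,y,z in [("red",637,229,.08),("green",633,149,.08),("nub",635,183,.08),("slotTL",622,158,.08),("slotBR",650,220,.08),("rl",425,52,.08),("rr",727,35,.08),("fl",432,262,.08),("fr",740,243,.08),("hl",528,305,.05),("hr",652,302,.05),("catch",676,185,.09),("cov",600,152,.16),("cov2",600,235,.16)]: p(n,Rr(x,y),z)
E
```

```text
wL [ 0.5801 -0.1765  0.038 ]
wR [ 0.525  -0.2817  0.038 ]
0.11876852982653081 [ 0.552546   -0.22909579  0.038     ] -117.61921359626679
bL [ 0.4867 -0.1254  0.04  ]
bR [ 0.4358 -0.2221  0.04  ]
0.10927644881761929 [ 0.46123305 -0.17373998  0.04      ] -117.74258701144738
dish [ 0.4646 -0.2707  0.036 ]
tt [ 0.4606 -0.2716  0.02  ]
red [0.646  0.1225 0.08  ]
green [0.7375 0.1218 0.08  ]
nub [0.6983 0.1217 0.08  ]
slotTL [0.7281 0.1344 0.08  ]
slotBR [0.655  0.1078 0.08  ]
rl [0.8701 0.3476 0.08  ]
rr [0.863  0.0092 0.08  ]
fl [0.6268 0.3458 0.08  ]
fr [0.6214 0.012  0.08  ]
hl [0.5779 0.2494 0.05  ]
hr [0.5704 0.1135 0.05  ]
catch [0.6893 0.0765 0.09  ]
cov [0.7091 0.1487 0.16  ]
cov2 [0.6198 0.1532 0.16  ]
```

```bash
python3 -m jog '[0.65,0,0,-12,-0.118,0.65,0,0,-12,-0.118,0.65,0,0,-12,-0.118,0.65,0,0,-12,-0.118,0.65,0,0,-12,-0.118,0.65,0,0,-12,-0.118,0.65,0,0,-12,-0.118,0.65,0,0,-12,-0.118,0.65,0,0,-12,-0.118,0.65,0,0,-12,-0.118]' 20
python3 -m jog '[0.65,30,18,0,0,0.65,30,18,0,0,0.65,30,18,0,0,0.65,30,18,0,0,0.65,30,18,0,0,0.65,30,18,0,0,0.65,30,18,0,0,0.65,30,18,0,0,0.65,30,18,0,0,0.65,30,18,0,0,0.65,30,18,0,0,0.65,30,18,0,0]'
python3 -m jog '[0.65,30,18,0,0,0.65,30,18,0,0,0.65,30,18,0,0,0.65,30,18,0,0,0.65,30,18,0,0,0.65,30,18,0,0,0.65,30,18,0,0,0.65,30,18,0,0,0.65,30,18,0,0,0.65,30,18,0,0,0.65,30,18,0,0,0.65,30,18,0,0]'
python3 - <<'E'
from h import *
o=get_obs();print(o["ee_pos"],np.round(o["eef_rot"],3).tolist(),np.round(o["joints"],2))
E
```

```text
time: 1.13
ee_pos: [0.2486, -0.6004, 0.3351]
eef_rot: [[-0.008, 1.0, -0.0], [1.0, 0.008, 0.0], [0.0, -0.0, -1.0]]
force: [-1.0, 0.4, 0.2]
opening: 0.0274
grasp_force: 0.0
time: 2.13
ee_pos: [0.4646, -0.2386, 0.3348]
eef_rot: [[-0.002, 1.0, 0.0], [1.0, 0.002, -0.001], [-0.001, 0.0, -1.0]]
force: [0.4, -0.1, 1.0]
opening: 0.0158
grasp_force: 0.0
time: 3.13
ee_pos: [0.6801, 0.1216, 0.3343]
eef_rot: [[-0.001, 1.0, -0.0], [1.0, 0.001, -0.0], [-0.0, -0.0, -1.0]]
force: [0.2, -0.3, 0.4]
opening: 0.0163
grasp_force: 0.0
[0.68007628 0.12156228 0.33433787] [[-0.001, 1.0, -0.0], [1.0, 0.001, -0.0], [-0.0, -0.0, -1.0]] [ 0.16  0.53 -0.6   1.31  0.3   1.38 -0.43]
```

```bash
python3 -m jog '[0.65,0,2,24,0,0.65,0,2,24,0,0.65,0,2,24,0,0.65,0,2,24,0,0.65,0,2,24,0,0.65,0,2,24,0,0.65,0,2,24,0,0.65,0,2,24,0,0.65,0,2,24,0,0.65,0,2,21,0,0.65,0,0,0,0]'
python3 -m jog '[0.65,0,0,3,0,0.65,0,0,3,0,0.65,0,0,3,0,0.65,0,0,3,0,0.65,0,0,3,0,0.65,0,0,3,0,0.65,0,0,3,0,0.65,0,0,1,0,0.65,0,0,0,0,0.65,0,0,0,0]'
python3 - <<'E'
from h import *
snap("scene","s1.png",(210,190,330,280),6)
E
```

```text
time: 4.05
ee_pos: [0.6966, 0.119, 0.0922]
eef_rot: [[-0.002, 1.0, -0.008], [1.0, 0.002, -0.002], [-0.002, -0.008, -1.0]]
force: [-1.8, -1.3, -1.3]
opening: 0.0162
grasp_force: 0.0
time: 4.88
ee_pos: [0.6994, 0.1204, 0.0755]
eef_rot: [[-0.002, 1.0, -0.0], [1.0, 0.002, -0.0], [0.0, -0.0, -1.0]]
force: [0.4, 0.4, -0.0]
opening: 0.0159
grasp_force: 0.0
```

View pics/s1.png

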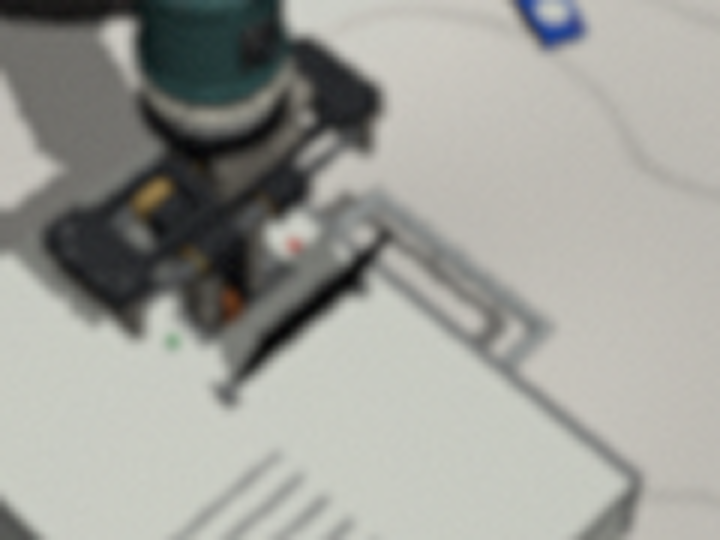

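The scene view shows both fingertips straddling the orange nub at crop (232,300), clear of the cover. There's no contact force at z=0.0755, so they're in the slot. Next I'll grip the nub and slide it.

```bash
python3 -m jog '[1,0,0,0,0,1,0,0,0,0,1,0,0,0,0,1,0,0,0,0]' 5
python3 -m jog '[1,0,-2,0,0,1,0,-2,0,0,1,0,-2,0,0,1,0,-2,0,0,1,0,-2,0,0,1,0,-2,0,0,1,0,-2,0,0,1,0,-2,0,0,1,0,-2,0,0,1,0,0,0,0,1,0,0,0,0]'
python3 -m jog '[1,0,-1,0,0,1,0,-1,0,0,1,0,0,0,0]'
```

```text
time: 5.27
ee_pos: [0.6995, 0.1204, 0.0757]
eef_rot: [[-0.002, 1.0, 0.0], [1.0, 0.002, 0.0], [0.0, 0.0, -1.0]]
force: [0.3, -0.8, 0.1]
opening: 0.0118
grasp_force: 5.0
time: 6.18
ee_pos: [0.6821, 0.1205, 0.0758]
eef_rot: [[-0.002, 1.0, 0.002], [1.0, 0.002, 0.001], [0.001, 0.002, -1.0]]
force: [4.8, 1.7, -2.3]
opening: 0.012
grasp_force: 5.0
time: 6.43
ee_pos: [0.6819, 0.1205, 0.0758]
eef_rot: [[-0.002, 1.0, 0.006], [1.0, 0.002, 0.001], [0.001, 0.006, -1.0]]
force: [10.3, 2.2, -5.8]
opening: 0.0127
grasp_force: 5.0
```

```bash
python3 -m jog '[0.65,0,2,0,0,0.65,0,0,0,0,0.65,0,0,0,0,0.65,0,0,-4,0,0.65,0,0,-8,0,0.65,0,0,-15,0,0.65,0,0,-25,0,0.65,0,0,-25,0,0.65,0,0,-25,0,0.65,0,0,-25,0,0.65,0,0,-25,0]' 20
python3 -m jog '[1,5,-8,0,0.122,1,5,-8,0,0.122,1,5,-8,0,0.122,1,0,0,0,0.122,1,0,0,0,0.122,1,0,0,0,0.122,1,0,0,0,0.122,1,0,0,0,0.122,1,0,0,0,0.122,1,0,0,0,0.122,1,0,0,0,0.122,1,0,0,0,0.122]'
python3 -m jog '[1,0,0,0,0.119,1,0,0,0,0]'
python3 - <<'E'
from h import *
snap("top","t2.png",(140,90,290,240),4)
print(np.round(get_obs()["joints"],2))
E
```

```text
time: 7.35
ee_pos: [0.6812, 0.1205, 0.2307]
eef_rot: [[-0.002, 1.0, 0.001], [1.0, 0.002, 0.0], [0.0, 0.001, -1.0]]
force: [-0.0, 0.7, 0.6]
opening: 0.016
grasp_force: 0.0
time: 8.35
ee_pos: [0.6593, 0.1385, 0.2294]
eef_rot: [[0.995, 0.103, 0.001], [0.103, -0.995, 0.001], [0.001, -0.001, -1.0]]
force: [0.2, 0.5, 0.3]
opening: 0.001
grasp_force: 0.0
time: 8.52
ee_pos: [0.6594, 0.1385, 0.2294]
eef_rot: [[1.0, -0.013, 0.001], [-0.013, -1.0, 0.0], [0.001, -0.0, -1.0]]
force: [0.9, 0.5, 0.2]
opening: 0.0006
grasp_force: 0.0
[-0.08  0.51 -0.25  1.51  0.14  1.13 -1.94]
```

View pics/t2.png

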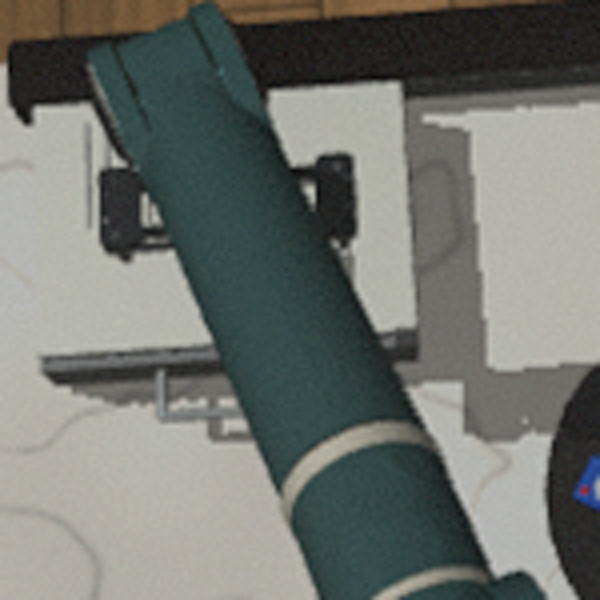

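The arm hides most of the unit in this view. The handle's left post is still visible at crop (165,390), where I expected it. I'll descend into the handle gap.

```bash
python3 -m jog '[1,-15,-10,0,0,1,-15,-10,0,0,1,-15,-11,0,0,1,-15,-11,0,0,1,0,0,24,0,1,0,0,24,0,1,0,0,24,0,1,0,0,24,0,1,0,0,24,0,1,0,0,15,0,1,0,0,0,0]'
python3 -m jog '[1,0,0,6,0,1,0,0,6,0,1,0,0,6,0,1,0,0,6,0,1,0,0,6,0,1,0,0,6,0,1,0,0,6,0,1,0,0,6,0,1,0,0,6,0,1,0,0,6,0,1,0,0,0,0]'
```

```text
time: 9.48
ee_pos: [0.5975, 0.18, 0.0897]
eef_rot: [[1.0, -0.007, -0.006], [-0.007, -1.0, -0.001], [-0.006, 0.001, -1.0]]
force: [-1.5, -0.5, -0.4]
opening: 0.0004
grasp_force: 0.0
time: 10.4
ee_pos: [0.599, 0.1803, 0.031]
eef_rot: [[1.0, -0.01, -0.002], [-0.01, -1.0, -0.001], [-0.002, 0.001, -1.0]]
force: [-0.9, 0.1, -0.9]
opening: 0.0003
grasp_force: 0.0
```

Fingers are in the gap without contact, so now I'll pull.

```bash
python3 -m jog '[1,-5,0,0,0,1,-10,0,0,0,1,-15,0,0,0,1,-15,0,0,0,1,-15,0,0,0,1,-15,0,0,0,1,-15,0,0,0,1,-15,0,0,0,1,-15,0,0,0,1,-15,0,0,0,1,-15,0,0,0,1,-10,0,0,0]'
python3 -m jog '[1,-5,0,0,0,1,-5,0,0,0,1,-3,0,0,0,1,-3,0,0,0,1,-3,0,0,0,1,0,0,0,0,1,0,0,0,0]'
```

```text
time: 11.4
ee_pos: [0.4385, 0.1821, 0.0331]
eef_rot: [[1.0, -0.01, 0.001], [-0.01, -1.0, -0.0], [0.001, 0.0, -1.0]]
force: [1.7, -1.8, 0.3]
opening: 0.0001
grasp_force: 1.0
time: 11.98
ee_pos: [0.4206, 0.1826, 0.0324]
eef_rot: [[1.0, -0.01, -0.001], [-0.01, -1.0, 0.0], [-0.001, -0.0, -1.0]]
force: [-0.2, -0.1, 0.2]
opening: 0.0002
grasp_force: 0.1
```

```bash
python3 -m jog '[1,-2,0,0,0,1,-2,0,0,0,1,-2,0,0,0,1,-2,0,0,0,1,0,0,0,0]'; python3 -m jog '[1,-2,0,0,0,1,-2,0,0,0,1,0,0,0,0]'; python3 -m jog '[1,-2,0,0,0,1,-2,0,0,0,1,0,0,0,0]'
```

```text
time: 12.4
ee_pos: [0.4154, 0.1827, 0.0329]
eef_rot: [[1.0, -0.011, 0.005], [-0.011, -1.0, 0.002], [0.005, -0.002, -1.0]]
force: [8.5, -0.9, -6.1]
opening: 0.0005
grasp_force: 3.9
time: 12.65
ee_pos: [0.4152, 0.1829, 0.0333]
eef_rot: [[1.0, -0.012, 0.011], [-0.012, -1.0, 0.004], [0.011, -0.004, -1.0]]
force: [16.7, -2.5, -12.6]
opening: 0.0005
grasp_force: 8.2
time: 12.9
ee_pos: [0.4151, 0.1831, 0.0339]
eef_rot: [[1.0, -0.013, 0.017], [-0.014, -1.0, 0.006], [0.017, -0.006, -1.0]]
force: [26.4, -2.7, -18.4]
opening: 0.0005
grasp_force: 12.5
```

```bash
python3 -m jog '[1,6,0,0,0,1,6,0,0,0,1,6,0,0,0,1,0,0,-15,0,1,0,0,-25,0,1,0,0,-30,0,1,0,0,-30,0,1,0,0,-30,0,1,0,0,-30,0,1,0,0,0,0]'
python3 -m jog '[0,11,34,0,0,0,11,34,0,0,0,11,34,0,0,0,11,34,0,0,0,11,34,0,0,0,11,34,0,0,0,11,34,0,0,0,11,34,0,0,0,11,34,0,0,0,11,34,0,0,0,11,34,0,0,0,11,34,0,0]'
python3 -m jog '[-0.4,0,0,0,-0.122,-0.4,0,0,0,-0.122,-0.4,0,0,0,-0.122,-0.4,0,0,0,-0.122,-0.4,0,0,0,-0.122,-0.4,0,0,0,-0.122,-0.4,0,0,0,-0.122,-0.4,0,0,0,-0.122,-0.4,0,0,0,-0.122,-0.4,0,0,0,0]'
python3 - <<'E'
from h import *
snap("top","t3.png",None,1.5);o=get_obs();R=o["eef_rot"];print(R.T@(np.array([.5525,-.229,.08])-o["ee_pos"])*1000,np.degrees(np.arctan2(R[1,0],R[0,0])))
E
```

```text
time: 13.73
ee_pos: [0.425, 0.1841, 0.1975]
eef_rot: [[1.0, -0.009, 0.008], [-0.009, -1.0, 0.003], [0.008, -0.003, -1.0]]
force: [0.1, 0.7, -0.6]
opening: 0.001
grasp_force: 0.0
time: 14.73
ee_pos: [0.55, -0.2278, 0.1913]
eef_rot: [[1.0, -0.01, -0.003], [-0.01, -1.0, 0.001], [-0.003, -0.001, -1.0]]
force: [0.2, -0.9, 0.9]
opening: 0.0455
grasp_force: 0.0
time: 15.57
ee_pos: [0.5498, -0.2261, 0.1913]
eef_rot: [[0.461, 0.887, -0.003], [0.887, -0.461, 0.002], [0.0, -0.003, -1.0]]
force: [0.4, 0.1, -0.0]
opening: 0.0646
grasp_force: 0.0
[ -1.2112406    3.82681576 111.4349423 ] 62.208272013418515
```

View pics/t3.png

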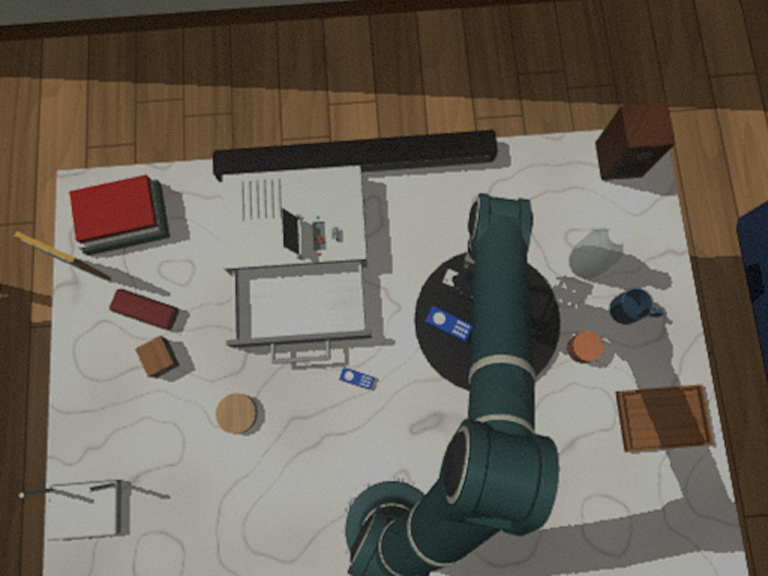

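The drawer is open, with its interior visible at (305,302) in the view. The white remote's end is still at (450,278) and the blue one at (448,323), so neither has moved. I'll descend on the white remote.

```bash
python3 -m jog '[-0.4,0,2,24,0,-0.4,-1,2,24,0,-0.4,0,0,24,0,-0.4,0,0,24,0,-0.4,0,0,24,0,-0.4,0,0,16,0,-0.4,0,0,8,0,-0.4,0,0,8,0,-0.4,0,0,8,0,-0.4,0,0,8,0,-0.4,0,0,0,0,-0.4,0,0,0,0]'
python3 -m jog '[1,0,0,0,0,1,0,0,0,0,1,0,0,0,0,1,0,0,0,0,1,0,0,0,0,1,0,0,0,0,1,0,0,0,0,1,0,0,0,0]' 25
```

```text
time: 16.62
ee_pos: [0.5539, -0.2297, 0.0246]
eef_rot: [[0.465, 0.885, 0.0], [0.885, -0.465, -0.0], [-0.0, 0.0, -1.0]]
force: [-0.6, 0.5, 0.7]
opening: 0.0641
grasp_force: 0.0
time: 17.28
ee_pos: [0.5539, -0.2298, 0.025]
eef_rot: [[0.465, 0.886, 0.0], [0.886, -0.465, -0.0], [-0.0, 0.0, -1.0]]
force: [-1.6, -0.4, 4.1]
opening: 0.0377
grasp_force: 25.0
```

```bash
python3 -m jog '[1,0,0,-10,0,1,0,0,-20,0,1,0,0,-25,0,1,0,0,-25,0,1,0,0,-25,0,1,0,0,-20,0,1,0,0,0,-0.118,1,0,0,0,-0.118,1,0,0,0,-0.118,1,0,0,0,-0.118,1,0,0,0,0]' 40
python3 -m jog '[1,20,-2,0,0,1,38,-3,0,0,1,40,-3,0,0,1,40,-3,0,0,1,40,-3,0,0,1,40,-3,0,0,1,40,-3,0,0,1,40,-3,0,0,1,40,-3,0,0,1,40,-3,0,0,1,40,-3,0,0,1,20,-2,0,0]'
python3 -m jog '[1,20,0,0,0,1,18,0,0,0,1,0,0,0,0]'
```

```text
time: 18.2
ee_pos: [0.5536, -0.2296, 0.1498]
eef_rot: [[0.008, 1.0, -0.0], [1.0, -0.008, 0.0], [0.0, -0.0, -1.0]]
force: [-0.1, 0.1, -1.2]
opening: 0.038
grasp_force: 40.0
time: 19.2
ee_pos: [0.5233, 0.2147, 0.1502]
eef_rot: [[0.009, 1.0, 0.0], [1.0, -0.009, 0.003], [0.003, 0.0, -1.0]]
force: [0.3, 0.7, -0.5]
opening: 0.0375
grasp_force: 40.0
time: 19.45
ee_pos: [0.524, 0.2515, 0.15]
eef_rot: [[0.009, 1.0, 0.0], [1.0, -0.009, 0.003], [0.003, 0.0, -1.0]]
force: [0.7, 0.5, -0.9]
opening: 0.0376
grasp_force: 40.0
```

```bash
python3 -m jog '[1,0,0,20,0,1,0,0,25,0,1,0,0,25,0,1,0,0,20,0,1,0,0,12,0,1,0,0,8,0,1,0,0,6,0,1,0,0,4,0,1,0,0,3,0,1,0,0,0,0,1,0,0,0,0]'
python3 -m jog '[0.4,0,0,0,0,0,0,0,0,0,-0.2,0,0,0,0,-0.2,0,0,0,0,-0.2,0,0,0,0,-0.2,0,0,0,0]'
```

```text
time: 20.37
ee_pos: [0.5255, 0.2469, 0.0271]
eef_rot: [[0.011, 1.0, 0.001], [1.0, -0.011, 0.0], [0.0, 0.001, -1.0]]
force: [0.9, -0.9, -1.3]
opening: 0.0375
grasp_force: 40.0
time: 20.87
ee_pos: [0.5251, 0.2467, 0.0267]
eef_rot: [[0.011, 1.0, 0.0], [1.0, -0.011, 0.0], [0.0, 0.0, -1.0]]
force: [0.4, 0.5, -0.5]
opening: 0.0554
grasp_force: 0.0
```

```bash
python3 -m jog '[-0.2,0,0,-10,0,-0.2,0,0,-25,0,-0.2,0,0,-30,0,-0.2,0,0,-30,0,-0.2,0,0,-30,0,-0.4,0,0,-15,0,-0.4,-30,-5,0,0,-0.4,-38,-5,0,0,-0.4,-38,-6,0,0,-0.4,-38,-6,0,0,-0.4,-38,-6,0,0,-0.4,-38,-6,0,0]'
python3 -m jog '[-0.4,-38,-6,0,0,-0.4,-38,-6,0,0,-0.4,-38,-6,0,0,-0.4,-38,-6,0,0,-0.4,-38,-6,0,0,-0.4,-13,0,0,0,-0.4,0,0,0,0.118,-0.4,0,0,0,0.118,-0.4,0,0,0,0.118,-0.4,0,0,0,0.118,-0.4,0,0,0,0]'
python3 - <<'E'
from h import *
snap("top","t4.png",(140,130,390,280),3.2);o=get_obs();R=o["eef_rot"];print(R.T@(np.array([.4612,-.1737,.08])-o["ee_pos"])*1000,np.degrees(np.arctan2(R[1,0],R[0,0])))
E
```

```text
time: 21.87
ee_pos: [0.4881, 0.0255, 0.1674]
eef_rot: [[0.011, 1.0, 0.001], [1.0, -0.011, -0.0], [-0.0, 0.001, -1.0]]
force: [0.9, -0.1, 0.7]
opening: 0.0643
grasp_force: 0.0
time: 22.78
ee_pos: [0.4565, -0.1755, 0.1673]
eef_rot: [[0.467, 0.884, 0.001], [0.884, -0.467, -0.0], [-0.0, 0.001, -1.0]]
force: [-0.5, -0.6, -0.7]
opening: 0.0643
grasp_force: 0.0
[ 3.69546668  3.30678032 87.21319396] 62.47896161015009
```

View pics/t4.png

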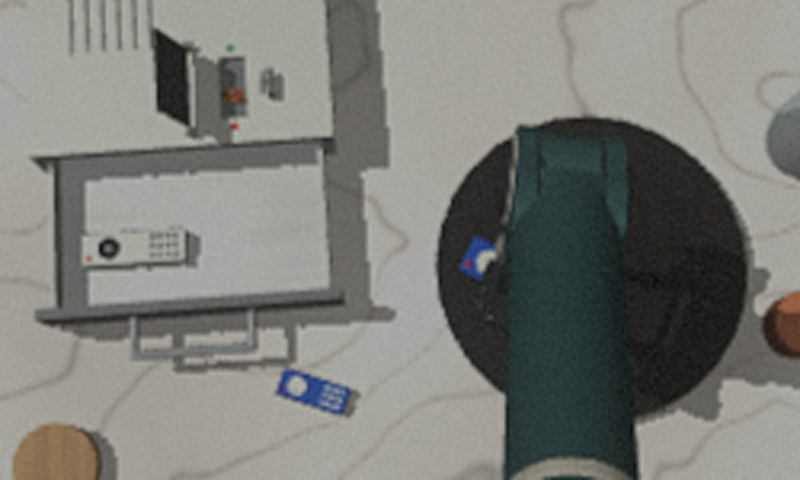

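The white remote lies flat in the drawer at crop (135,247). The nub is at the red end, and the blue remote hasn't moved (red dot at crop (468,264)). I'll grip the blue one.

```bash
python3 -m jog '[-0.4,2,2,24,0,-0.4,2,1,24,0,-0.4,0,0,24,0,-0.4,0,0,24,0,-0.4,0,0,14,0,-0.4,0,0,8,0,-0.4,0,0,8,0,-0.4,0,0,8,0,-0.4,0,0,8,0,-0.4,0,0,0,0,-0.4,0,0,0,0]'
python3 -m jog '[1,0,0,0,0,1,0,0,0,0,1,0,0,0,0,1,0,0,0,0,1,0,0,0,0,1,0,0,0,0,1,0,0,0,0]' 25
```

```text
time: 23.75
ee_pos: [0.461, -0.1734, 0.0246]
eef_rot: [[0.464, 0.886, -0.0], [0.886, -0.464, -0.0], [-0.0, -0.0, -1.0]]
force: [1.0, -0.4, 0.3]
opening: 0.0645
grasp_force: 0.0
time: 24.33
ee_pos: [0.4613, -0.1736, 0.025]
eef_rot: [[0.464, 0.886, 0.001], [0.886, -0.464, -0.0], [-0.0, 0.001, -1.0]]
force: [-0.4, 1.0, 6.3]
opening: 0.0446
grasp_force: 24.5
```

```bash
python3 -m jog '[1,0,0,-10,0,1,0,0,-20,0,1,0,0,-25,0,1,0,0,-25,0,1,0,0,-25,0,1,0,0,-20,0,1,0,0,0,-0.118,1,0,0,0,-0.118,1,0,0,0,-0.118,1,0,0,0,-0.118,1,0,0,0,0]' 40
python3 -m jog '[1,20,6,0,0,1,30,7,0,0,1,30,7,0,0,1,35,7,0,0,1,35,7,0,0,1,35,7,0,0,1,35,7,0,0,1,30,7,0,0,1,18,5,0,0,1,10,3,0,0,1,0,0,0,0,1,0,0,0,0]'
```

```text
time: 25.25
ee_pos: [0.4605, -0.1733, 0.1498]
eef_rot: [[0.008, 1.0, -0.0], [1.0, -0.008, 0.0], [0.0, -0.0, -1.0]]
force: [0.5, -0.1, -0.1]
opening: 0.0438
grasp_force: 39.3
time: 26.25
ee_pos: [0.5266, 0.103, 0.1493]
eef_rot: [[0.013, 1.0, -0.001], [1.0, -0.013, -0.001], [-0.001, -0.001, -1.0]]
force: [-1.1, -1.0, -0.0]
opening: 0.0438
grasp_force: 39.3
```

```bash
python3 -m jog '[1,0,0,20,0,1,0,0,25,0,1,0,0,25,0,1,0,0,20,0,1,0,0,12,0,1,0,0,8,0,1,0,0,6,0,1,0,0,4,0,1,0,0,3,0,1,0,0,0,0,1,0,0,0,0]'
python3 -m jog '[0.4,0,0,0,0,0,0,0,0,0,-0.25,0,0,0,0,-0.25,0,0,0,0,-0.25,0,0,0,0,-0.25,0,0,0,0]'
python3 -m jog '[-0.25,0,0,-10,0,-0.25,0,0,-25,0,-0.25,0,0,-30,0,-0.25,0,0,-30,0,-0.25,0,0,-30,0,0,0,0,-30,0,0.5,-18,-38,0,0,1,-18,-38,0,0,1,-18,-38,0,0,1,-18,-38,0,0,1,0,0,0,0]'
python3 - <<'E'
from h import *
snap("top","t5.png",(140,130,390,280),3.2);snap("scene","s5.png",None,1.5)
E
```

```text
time: 27.17
ee_pos: [0.5274, 0.1039, 0.0271]
eef_rot: [[0.011, 1.0, 0.001], [1.0, -0.011, 0.0], [0.0, 0.001, -1.0]]
force: [-0.6, 0.4, -1.6]
opening: 0.0442
grasp_force: 39.3
time: 27.67
ee_pos: [0.527, 0.1039, 0.0267]
eef_rot: [[0.011, 1.0, 0.0], [1.0, -0.011, -0.0], [-0.0, 0.0, -1.0]]
force: [0.3, -0.5, 0.9]
opening: 0.0579
grasp_force: 0.0
time: 28.58
ee_pos: [0.3677, 0.0309, 0.1807]
eef_rot: [[0.013, 1.0, -0.006], [1.0, -0.013, -0.005], [-0.005, -0.006, -1.0]]
force: [-0.2, -0.6, -0.3]
opening: 0.0193
grasp_force: 0.0
```

View pics/t5.png

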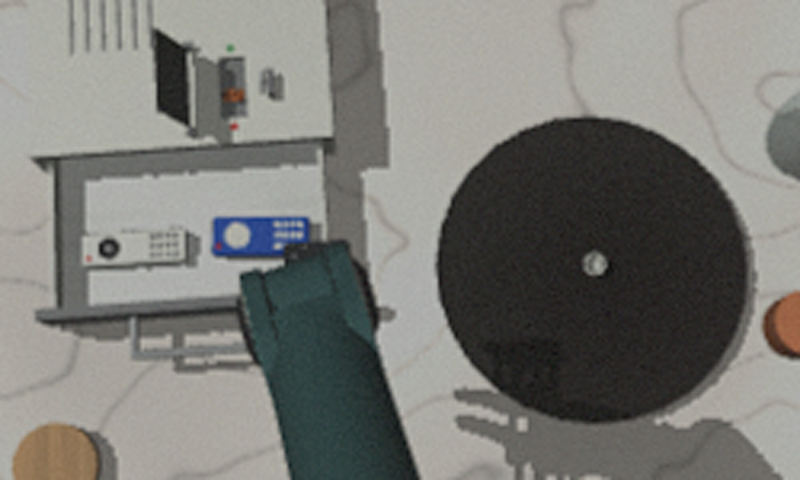

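View pics/s5.png

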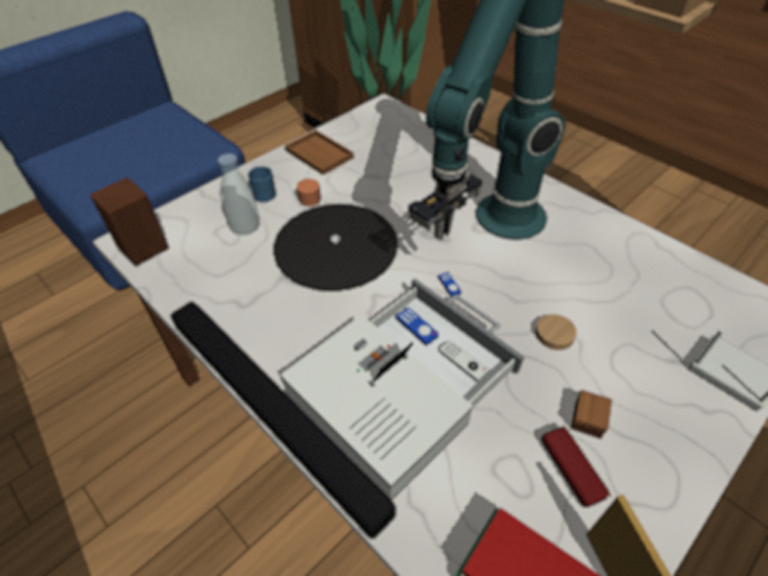

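Both remotes lie flat side by side in the drawer (white at crop (135,247), blue at (262,237)), and only the dish is left on the turntable. Next I'll turn the tool and push the drawer shut on its bar.

```bash
python3 -m jog '[1,25,1,0,0,1,35,1,0,0,1,35,2,0,0,1,35,2,0,0,1,25,1,0,0,1,15,0,0,0.122,1,0,0,0,0.122,1,0,0,0,0.122,1,0,0,0,0.122,1,0,0,0,0.122,1,0,0,0,0.122,1,0,0,0,0.122]'
python3 -m jog '[1,0,0,0,0.122,1,0,0,0,0.122,1,0,0,0,0.122,1,0,0,0,0.122,1,0,0,0,0.122,1,0,0,0,0.122,1,0,0,0,0,1,0,0,0,0]'
```

```text
time: 29.68
ee_pos: [0.3856, 0.2058, 0.182]
eef_rot: [[0.764, 0.645, 0.001], [0.645, -0.764, 0.002], [0.001, -0.001, -1.0]]
force: [0.4, -0.4, 0.5]
opening: 0.0005
grasp_force: 0.0
time: 30.35
ee_pos: [0.3852, 0.2054, 0.1818]
eef_rot: [[1.0, -0.022, 0.0], [-0.022, -1.0, 0.001], [0.0, -0.001, -1.0]]
force: [0.8, -1.2, -0.1]
opening: 0.0003
grasp_force: 0.0
```

```bash
python3 -m jog '[1,-6,5,0,0,1,-6,5,0,0,1,0,0,25,0,1,0,0,25,0,1,0,0,25,0,1,0,0,25,0,1,0,0,20,0,1,0,0,10,0,1,0,0,9,0,1,0,0,0,0]'
```

```text
time: 31.18
ee_pos: [0.3714, 0.1939, 0.0417]
eef_rot: [[1.0, -0.026, -0.002], [-0.026, -1.0, -0.001], [-0.002, 0.001, -1.0]]
force: [-0.1, 0.5, -1.0]
opening: 0.0006
grasp_force: 0.0
```

```bash
python3 -m jog '[1,5,0,0,0,1,5,0,0,0,1,8,0,0,0,1,12,0,0,0,1,15,0,0,0,1,18,0,0,0,1,18,0,0,0,1,18,0,0,0,1,18,0,0,0,1,18,0,0,0,1,15,0,0,0,1,10,0,0,0]'
python3 -m jog '[1,6,0,0,0,1,5,0,0,0,1,4,0,0,0,1,4,0,0,0,1,3,0,0,0,1,3,0,0,0,1,3,0,0,0,1,0,0,0,0,1,0,0,0,0]'
python3 -m jog '[1,2,0,0,0,1,2,0,0,0,1,0,0,0,0,1,0,0,0,0]'
```

```text
time: 32.18
ee_pos: [0.5348, 0.1901, 0.043]
eef_rot: [[1.0, -0.027, 0.002], [-0.027, -1.0, 0.001], [0.002, -0.001, -1.0]]
force: [-1.3, 1.1, 1.7]
opening: 0.0005
grasp_force: 0.7
time: 32.93
ee_pos: [0.5561, 0.1895, 0.0423]
eef_rot: [[1.0, -0.025, -0.007], [-0.025, -1.0, -0.002], [-0.007, 0.002, -1.0]]
force: [-10.7, -0.6, 7.9]
opening: 0.0004
grasp_force: 5.4
time: 33.27
ee_pos: [0.5564, 0.1895, 0.042]
eef_rot: [[1.0, -0.024, -0.014], [-0.024, -1.0, -0.004], [-0.014, 0.004, -1.0]]
force: [-19.9, -0.2, 15.8]
opening: 0.0005
grasp_force: 9.8
```

```bash
python3 -m jog '[1,-8,0,0,0,1,-8,0,0,0,1,-8,0,0,0,1,0,0,-20,0,1,0,0,-30,0,1,0,0,-30,0,1,0,0,-35,0,1,0,0,-35,0,1,0,0,-30,0,0.65,0,0,0,-0.122,0.65,0,0,0,-0.122,0.65,0,0,0,-0.122]' 20
python3 -m jog '[0.65,0,0,0,-0.122,0.65,0,0,0,-0.122,0.65,0,0,0,-0.122,0.65,0,0,0,-0.122,0.65,0,0,0,-0.122,0.65,0,0,0,-0.122,0.65,0,0,0,-0.122,0.65,0,0,0,-0.122,0.65,0,0,0,-0.122,0.65,0,0,0,-0.122,0.65,0,0,0,0]'
python3 - <<'E'
from h import *
snap("top","t6.png",(140,90,290,240),4)
o=get_obs();R=o["eef_rot"];print(R.T@(np.array([.6825,.1205,.09])-o["ee_pos"])*1000,np.degrees(np.arctan2(R[1,0],R[0,0])))
E
```

```text
time: 34.27
ee_pos: [0.5407, 0.1899, 0.2236]
eef_rot: [[0.941, 0.338, 0.003], [0.338, -0.941, 0.0], [0.003, 0.001, -1.0]]
force: [-0.3, -0.1, -0.2]
opening: 0.0156
grasp_force: 0.0
time: 35.18
ee_pos: [0.5403, 0.1897, 0.2225]
eef_rot: [[0.008, 1.0, 0.001], [1.0, -0.008, 0.0], [0.0, 0.001, -1.0]]
force: [-0.1, -0.5, -0.1]
opening: 0.016
grasp_force: 0.0
[-67.24226363 143.11884565 132.52371981] 89.19709233235561
```

View pics/t6.png

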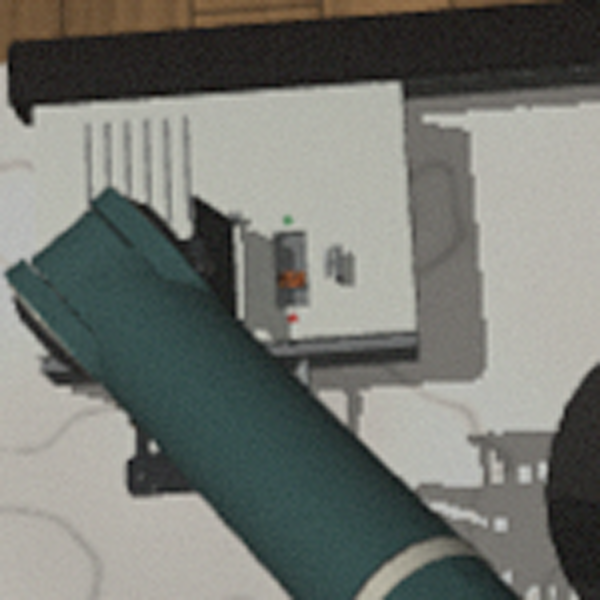

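The drawer's front is flush again at crop (345,348), and the nub is at the off end at (292,280). Next I'll move over it and lower the fingers into the slot.

```bash
python3 -m jog '[0.65,-11,24,0,0,0.65,-11,24,0,0,0.65,-11,24,0,0,0.65,-11,24,0,0,0.65,-12,24,0,0,0.65,-11,23,0,0,0.65,0,0,25,0,0.65,0,0,25,0,0.65,0,0,25,0,0.65,0,0,25,0,0.65,0,0,20,0,0.65,0,0,0,0]'
python3 -m jog '[0.65,0,0,0,0,0.65,0,0,0,0]'
```

```text
time: 36.23
ee_pos: [0.6796, 0.1201, 0.0976]
eef_rot: [[0.014, 1.0, -0.007], [1.0, -0.014, -0.002], [-0.002, -0.007, -1.0]]
force: [-0.2, -0.6, -1.0]
opening: 0.0162
grasp_force: 0.0
time: 36.4
ee_pos: [0.6833, 0.1219, 0.1041]
eef_rot: [[0.012, 1.0, 0.002], [1.0, -0.012, 0.0], [0.001, 0.002, -1.0]]
force: [0.5, 0.3, 0.6]
opening: 0.0163
grasp_force: 0.0
```

```bash
python3 -m jog '[0.65,-1,-0.5,6,0,0.65,0,0,6,0,0.65,0,0,4,0,0.65,0,0,3,0,0.65,0,0,3,0,0.65,0,0,3,0,0.65,0,0,3,0,0.65,0,0,0,0,0.65,0,0,0,0]'
```

```text
time: 37.15
ee_pos: [0.6818, 0.1204, 0.0743]
eef_rot: [[0.011, 1.0, -0.0], [1.0, -0.011, -0.0], [-0.0, -0.0, -1.0]]
force: [-0.3, -0.2, 1.0]
opening: 0.0159
grasp_force: 0.0
```

```bash
python3 -m jog '[1,0,0,0,0,1,0,0,0,0,1,0,0,0,0,1,0,0,0,0]' 5
python3 -m jog '[1,0,2,0,0,1,0,2,0,0,1,0,2,0,0,1,0,2,0,0,1,0,2,0,0,1,0,2,0,0,1,0,2,0,0,1,0,2,0,0,1,0,2,0,0,1,0,1,0,0,1,0,0,0,0]'
python3 -m jog '[1,0,1,0,0,1,0,1,0,0,1,0,0,0,0]'
```

```text
time: 37.48
ee_pos: [0.6822, 0.1205, 0.0747]
eef_rot: [[0.011, 1.0, 0.001], [1.0, -0.011, 0.0], [0.0, 0.001, -1.0]]
force: [2.1, -0.5, -1.6]
opening: 0.0115
grasp_force: 5.0
time: 38.4
ee_pos: [0.7002, 0.1204, 0.0746]
eef_rot: [[0.011, 1.0, -0.002], [1.0, -0.011, -0.0], [-0.0, -0.002, -1.0]]
force: [-4.7, 0.3, 3.8]
opening: 0.0119
grasp_force: 5.0
time: 38.65
ee_pos: [0.7003, 0.1204, 0.0745]
eef_rot: [[0.011, 1.0, -0.005], [1.0, -0.011, -0.001], [-0.001, -0.005, -1.0]]
force: [-9.9, -0.1, 8.4]
opening: 0.0116
grasp_force: 5.0
```

```bash
python3 -m jog '[0.65,0,-3,0,0,0.65,0,0,0,0,0.65,0,0,0,0,0.65,0,0,-4,0,0.65,0,0,-8,0,0.65,0,0,-18,0,0.65,0,0,-30,0,0.65,0,0,-30,0,0.65,0,0,-30,0,0.65,0,0,-30,0,0.65,0,0,-25,0]' 20
python3 -m jog '[1,25,-2,0,0,1,30,-3,0,0,1,30,-3,0,0,1,30,0,0,0,1,0,0,0,0,1,0,0,25,0,1,0,0,25,0,1,0,0,25,0,1,0,0,25,0,1,0,0,15,0,1,0,0,0,0,1,0,0,0,0]'
python3 - <<'E'
from h import *
snap("top","t7.png",(140,90,290,240),3.2);snap("scene","s7.png",(210,180,340,280),4)
a=cv2.imread('pics/t7.png');b=cv2.imread('pics/s7.png')
b=cv2.resize(b,(320,246));a=a[:400];o=np.zeros((480,800,3),np.uint8);o[:400,:480]=a;o[:246,480:]=b;cv2.imwrite('pics/c7.png',o)
E
```

```text
time: 39.57
ee_pos: [0.7006, 0.1205, 0.2532]
eef_rot: [[0.011, 1.0, 0.003], [1.0, -0.011, 0.001], [0.001, 0.003, -1.0]]
force: [0.7, 0.5, 0.4]
opening: 0.0161
grasp_force: 0.0
time: 40.57
ee_pos: [0.6933, 0.2351, 0.1347]
eef_rot: [[0.011, 1.0, -0.0], [1.0, -0.011, 0.0], [0.0, -0.0, -1.0]]
force: [0.0, -0.7, 0.6]
opening: 0.0008
grasp_force: 0.0
```

View pics/c7.png

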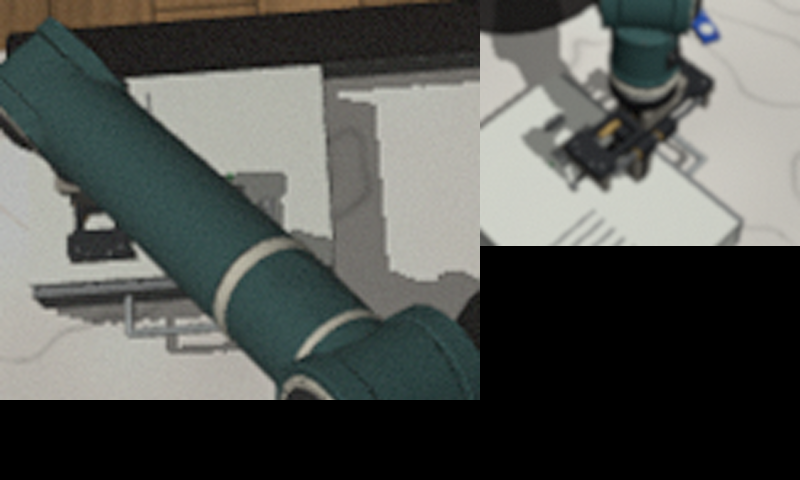

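The arm hides the switch. The gripper is behind the cover without contact, and the drawer front is flush. I'll sweep the cover over.

```bash
python3 -m jog '[1,-15,0,0,0,1,-15,0,0,0,1,-13,0,0,0,1,-13,0,0,0,1,-10,0,0,0,1,-10,0,0,0,1,-10,0,0,0,1,-9,0,0,0,1,-8,0,5,0,1,-8,0,7,0,1,0,0,0,0]'
python3 -m jog '[1,-5,0,8,0,1,-5,0,9,0,1,-4,0,6,0,1,-4,0,6,0,1,-3,0,6,0,1,0,0,0,0,1,0,0,0,0]'
```

```text
time: 41.58
ee_pos: [0.6913, 0.1213, 0.1205]
eef_rot: [[0.013, 1.0, -0.002], [1.0, -0.013, -0.002], [-0.002, -0.002, -1.0]]
force: [0.0, -0.9, 0.2]
opening: 0.0002
grasp_force: 0.2
time: 42.17
ee_pos: [0.6918, 0.1048, 0.0882]
eef_rot: [[0.01, 1.0, 0.001], [1.0, -0.01, 0.002], [0.002, 0.001, -1.0]]
force: [-2.0, 2.4, 6.4]
opening: 0.0006
grasp_force: 3.0
```

```bash
python3 -m jog '[1,-1,0,1.5,0,1,-1,0,1.5,0,1,0,0,0,0]'; python3 -m jog '[1,0,0,2,0,1,0,0,1,0,1,0,0,0,0]'; python3 -m jog '[1,0,0,2,0,1,0,0,1,0,1,0,0,0,0]'
```

```text
time: 42.42
ee_pos: [0.692, 0.1048, 0.0876]
eef_rot: [[0.009, 1.0, 0.002], [1.0, -0.009, 0.004], [0.004, 0.002, -1.0]]
force: [-5.5, 4.3, 15.7]
opening: 0.0006
grasp_force: 7.8
time: 42.67
ee_pos: [0.6923, 0.1048, 0.0869]
eef_rot: [[0.009, 1.0, 0.003], [1.0, -0.009, 0.003], [0.003, 0.003, -1.0]]
force: [-9.2, 2.4, 27.4]
opening: 0.0005
grasp_force: 13.5
time: 42.92
ee_pos: [0.6925, 0.1048, 0.0862]
eef_rot: [[0.009, 1.0, 0.004], [1.0, -0.009, 0.002], [0.002, 0.004, -1.0]]
force: [-13.4, 0.4, 38.2]
opening: 0.0
grasp_force: 19.2
```

```bash
python3 -m jog '[1,0,0,-5,0,1,0,0,-8,0,1,0,0,-15,0,1,0,0,-30,0,1,0,0,-35,0,1,0,0,-35,0,1,-20,-30,-20,0,1,-25,-30,0,0,1,-25,-30,0,0,1,-25,-30,0,0,1,-25,-30,0,0,1,-25,-30,0,0]'
python3 -m jog '[1,-25,-20,0,0,1,-25,-20,0,0,1,-25,-20,0,0,1,0,0,0,0,1,0,0,0,0]'
python3 - <<'E'
from h import *
snap("top","t8.png",None,1.5);snap("scene","s8.png",(190,170,350,280),5)
E
```

```text
time: 43.92
ee_pos: [0.5082, -0.0436, 0.2263]
eef_rot: [[0.012, 1.0, -0.001], [1.0, -0.012, -0.001], [-0.001, -0.001, -1.0]]
force: [0.3, 0.2, 0.1]
opening: 0.0003
grasp_force: 0.0
time: 44.33
ee_pos: [0.4482, -0.1183, 0.2267]
eef_rot: [[0.016, 1.0, -0.0], [1.0, -0.016, -0.001], [-0.001, -0.0, -1.0]]
force: [0.2, 0.6, 0.5]
opening: 0.0003
grasp_force: 0.0
```

View pics/t8.png

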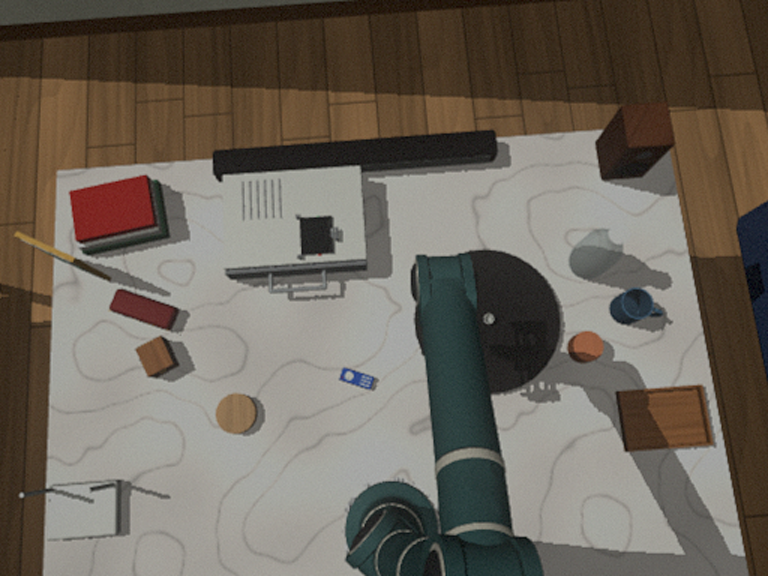

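View pics/s8.png

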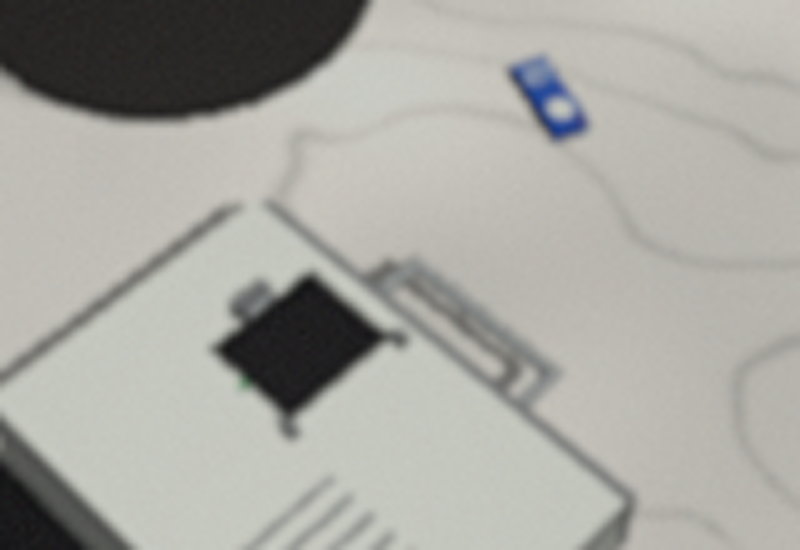

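The cover lies flat and latched at top-view (317,236), and it has stayed shut with the robot away. The drawer is shut with its handle at (298,283), as it was at the start, and the dish and the other things are undisturbed.

```bash
python3 -c "from h import *; print(finish_job())"
```

```text
the job is handed in; nothing more can be done
None
```

Job handed in after about 44 s of robot time: lamp switched off, the white and blue remotes (the only two there) laid flat in the drawer, drawer shut, lamp back on (judged by the slide reaching its end stop, since the cover now hides the switch), cover snapped shut, and the dish and other things left undisturbed.

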